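# Handbrake lever: four more clicks, then hold

### The job

The handbrake lever bolted to the jig plate is being rebuilt: take hold of its black grip and pull it up exactly four more clicks from the notch it rests in now, feeling each click (there is no release yet, so a fifth cannot be undone). Then keep it still there, pulled just clear of the pawl so that your hand and not the pawl carries the spring while the pawl's pin is fitted, and finish while holding it like that. Leave the loose parts and tools on the bench where they lie.

Things in the scene. Friction and masses are not known exactly. Their poses are not given: they have to be found in the camera images.
- jig: heavy grey steel jig plate, 250 x 130 x 12 mm, fixed to the bench, with the handbrake's bracket bolted on it. Origin: centre of its underside, below the lever's pivot. Its -x axis points along the lever from the pivot to the grip (seen from above), its y axis is parallel to the pivot pin, z up. It never moves in a run.
- pivot (a point): centre of the lever's pivot pin, 74 mm above the bench, on the jig plate's own z axis. The lever swings in the jig plate's upright x-z plane.
- lever (a joint): angle of the handbrake lever about its pivot, rad, growing as the grip is pulled up. At 0 the lever slopes up 8 degrees (0.140) from level; stop at 1.05. Notches every 7.5 degrees, at 0, 0.131, 0.262, ... (within 0.02); it starts at rest in one of the first three. The lever (0.38 kg, varies) and its return spring pull down with 8 to 12 N at the grip point.
- grip (a point): where to hold the lever: on the axis of the black ribbed grip (26 to 27 mm thick, from 135 to 255 mm from the pivot; 12 mm of bare tube beyond), 225 mm from the pivot, 100 to 165 mm above the bench at the start. Pinch it from above across its sides; it may swivel between the pads. Nearer the pivot a gripper kept pointing down runs out of room as the lever gets steep. One click is 29.5 mm of arc.
- sector: toothed steel sector plate, 10 mm thick, upright on the bracket between the zinc-plated lever's two cheeks (24 mm over both), teeth 4.5 mm high at 64 mm radius; fixed. Origin on the pivot pin.
- release_rod: loose, leave it: 200 mm push rod of 6 mm with an 17 mm black button, lying beside the lever. Origin under its middle, at the bench; x along it.
- spanner: loose, leave it: 170 mm steel spanner lying beside the jig plate. Origin under its middle, x along it.
- screwdriver: loose, leave it: 200 mm screwdriver lying beside the lever. Origin under its middle, x along it.
- socket: loose, leave it: steel socket, 27 mm across, 32 mm high, standing beside the jig plate. Origin at the centre of its underside.
- cable_yoke: loose, leave it: zinc-plated cable yoke with threaded stud, 55 x 22 x 16 mm, lying beside the jig plate. Origin under its middle.
- hammer: loose, leave it: 300 mm hammer lying at the left of the bench. Origin under its middle.
- parts_tray: loose, leave it: open steel tray, 190 x 140 x 35 mm, at the right of the bench. Origin at the centre of its underside.
- grease_tin: loose, leave it: round grey tin, 87 mm across, 70 mm high, at the right of the bench. Origin at the centre of its underside.
- pawl (a joint): tilt of the small steel pawl between the lever's cheeks, rad: about -0.05 in a notch, up to 0.08 on a tooth's crest. As the lever is pulled the pull rises by 1 to 3 N up a tooth; at the crest the pawl snaps into the next notch and catches the lever: the click, when the pull drops by 5 N or more. Pulling on 0.04 to 0.07 rad lifts the lever clear of the pawl: the pull is full again.

How it is judged (in metres and radians):
On the way:
1. the lever has been pulled past its second click by the hand that is on it (distance of grip from where it was at the start of the episode between 0.0625 and 0.11 m and contact force between the fingers and lever above 2 N), for 0.02 s.
At the end, for the whole second after the job is handed in: The grip point is 115 to 141 mm from its start (four clicks: 117 mm; the fifth: from 142 mm) with the pawl past the fourth tooth, the lever is at rest (below 0.05 rad/s), the fingers bear on it with over 3 N, and the pawl presses on the sector with under 31 N (spring alone 17, unheld lever 45) (distance of grip from where it was at the start of the episode between 0.115 and 0.141 m and (distance of grip from where it was at the start of the episode above 0.1193 m or value of joint pawl below 0 rad) and contact force between the fingers and lever above 3 N and contact force between pawl and sector below 31 N and velocity of joint lever between -0.05 and 0.05 rad/s); the arm keeps its last pose, push and grip.
It fails at once if a fifth click was taken (distance of grip from where it was at the start of the episode above 0.1441 m).
It fails at once if a loose part or tool was moved more than 20 mm (distance of any of release_rod, spanner, screwdriver, socket, cable_yoke, hammer, parts_tray, grease_tin from where it was at the start of the episode above 0.02 m).
It also fails if it takes over 69 s, if anything falls off the work surface, if the arm or the gripper's body presses on something with over 40 N, if the wrist force passes 120 N, or if a joint passes its speed limit or range.

### The arm

A 6-joint arm with a two-finger parallel gripper is mounted at the origin on the work surface. World frame = base frame: x ahead of the robot, y to its left, z up, the work surface at z = 0. Lengths are in mm, angles in rad, forces in N, time in s.
With the tool pointing down it reaches from about 225 to 875 mm from the base axis. Payload 3.4 kg.
Tool frame: the origin (TCP) lies midway between the tips of the shut fingers; the grasp point (between the pads) lies 19 mm behind it; z points along the fingers, y is the direction in which the jaws open and shut (so a half turn about z gives the same grasp; the last joint's range is limited). The gripper opens to 85 mm and grips with 20 to 120 N. Pads are 22 mm wide; open, the fingers measure 114 mm over their backs; the gripper's body (76 mm by 85 mm) begins 54 mm behind the grasp point. The pads swing forward as they close: fully open they stand 13 mm farther back than shut.
Start: joints at [-1.45, 0.276, 1.505, -0, 1.361, -0.121], TCP at [137.681, -558.307, 231.328] pointing down, gripper open.
Joint ranges: [-2.89, 2.89], [-0.75, 2.08], [0.22, 2.7], [-1.18, 4.32], [0.11, 2.71], [-2.7, 2.7]. Speed limits (rad/s): [2.57, 2.57, 3.14, 3.14, 3.14, 3.14].

### API

Orientations are given as [roll, pitch, yaw] about the fixed x, y, z axes, in that order (R = Rz(yaw) Ry(pitch) Rx(roll)).
In Python, from bench import manip, viewer gives the robot as it stands.
- The arm moves only by the tool apply_moves, never from a script. Its argument "commands" is a list of rows, each an object of numbers: "tx", "ty", "tz": the shift along the tool's x, y, z in cm; "wx", "wy", "wz": the turn, a rotation vector about the tool's x, y, z in degrees; "grip": the closure in counts, from 0 (fully open) to 255 (shut). A call has 1 to 8 rows; each row shifts and turns the commanded pose from where the row before left it, along the tool's axes as they then stand; what a row does not reach is not made up. A row lasts 1/8 s, in which the tool goes at most 62.5 mm and 10.7 degrees, less where a joint would pass 70% of its speed; a pose out of reach is approached as far as the arm can. A call is refused whole if a number of a shift passes 6.25 or a number of a turn 10.7, either way. A call with a gripper value outside its range is refused whole. The fingers move at their own pace and stop on an object; the grip force is fixed at half the most. Time passes only in rows, so rows that do not move let the fingers close. It gives the time, the measured TCP pose, the force and the opening at its end, in the units of the state.
- manip.get_obs(): the state, without advancing time (a new reading comes with each control period).
- viewer.get_image(name): name is "scene" or "top"; returns a dict with "img" (420x560x3 uint8, blue, green, red), "vertical_fov" (degrees; the focal length in pixels is half the picture's height over the tangent of half this angle, whatever the lens; pixels are square), "cx", "cy" (the principal point, pixels), "R" (3x3) and "t" (3): a world point X has camera coordinates R X + t. Camera axes: x right, y down, z forward; pixel columns grow to the right and rows downward; lengths in mm; the calibration is good to about 2 mm. A picture is of the moment at which its call begins. There is no depth.
- manip.hand_in(): hands the job in, once; it reports no verdict.
The state is a dict: "clock": time; "qpos": joint angles; "qd": joint speeds; "effort": joint torques, N m; "position": TCP position; "tcp_rot": TCP orientation; "ft_force": force on the tool from outside, world axes, zero at the start; "wrist_torque": the same for the moment, N m; "finger_gap": finger opening in mm.
Only numpy, scipy, OpenCV 4.12 (cv2) and the standard library are available. Lean on these libraries where they do the work, as an engineer would, in place of code of your own. Each camera call takes 0.05 s, during which the arm holds its last target.

## Working session

There is one attempt and no reset: what is moved stays moved. The work goes in short steps, Python scripts to look and compute and a tool call to move; the robot and the scene stay as the last step left them, time stands still between calls to the robot, and variables do not carry over. Pictures are saved under pics/ and viewed, and the job is handed in when it is done.

Besides the shell and the picture viewer there is one more tool, called after ">>>" in YAML: its name, and indented under it one key for each argument. apply_moves: Moves the arm, as the interface text tells. Its arguments: {"type":"object","properties":{"commands":{"type":"array"}},"required":["commands"]}

```bash
ls; mkdir -p pics; python3 - <<'E'
from bench import manip, viewer
import cv2,pickle
print(manip.get_obs())
for n in("scene","top"):
    d=viewer.get_image(n); cv2.imwrite(f"pics/{n}0.png",d["img"]); pickle.dump(d,open(f"{n}0.pkl","wb"))
    print(n,d["vertical_fov"],d["cx"],d["cy"],d["R"],d["t"])
E
```

```text
pics
{'clock': 0.0, 'qpos': array([-1.45002770e+00,  2.76626712e-01,  1.50613537e+00, -1.64332312e-05,
        1.36073642e+00, -1.21006278e-01]), 'qd': array([-0.00150168,  0.00095391, -0.00067523,  0.00045438, -0.00025782,
        0.00024608]), 'effort': array([ 2.57245410e-04, -4.16772759e+01, -2.45804769e+01, -1.97227191e-04,
        1.09880735e-02,  7.87151293e-06]), 'position': array([ 137.59001732, -557.73863029,  230.42076265]), 'tcp_rot': array([-3.13969881e+00, -2.14108067e-04,  2.41778148e-01]), 'ft_force': array([ 0.91931471, -0.1264789 ,  0.44314595]), 'wrist_torque': array([-0.02664547,  0.04255247, -0.00490669]), 'finger_gap': 85.67609997441012}
scene 56.8657371849393 281.34250563580457 211.03114652372196 [[ 0.43826176  0.89883691 -0.00434071]
 [ 0.59656284 -0.29448213 -0.7465876 ]
 [-0.67233876  0.32461129 -0.66527296]] [-247.01796237 -264.69447141 1556.1190132 ]
top 57.549077458846384 270.7351897620838 207.58850095957743 [[-0.02031904 -0.99951925 -0.02341799]
 [-0.99146635  0.02316105 -0.12828889]
 [ 0.1287696   0.02061144 -0.99146032]] [  12.40661615  564.21921652 1304.4956133 ]
```

View pics/scene0.png

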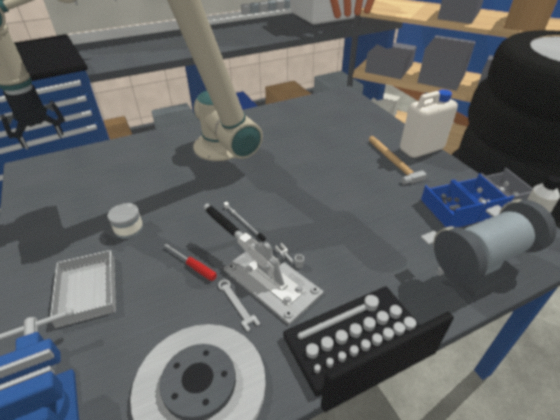

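View pics/top0.png

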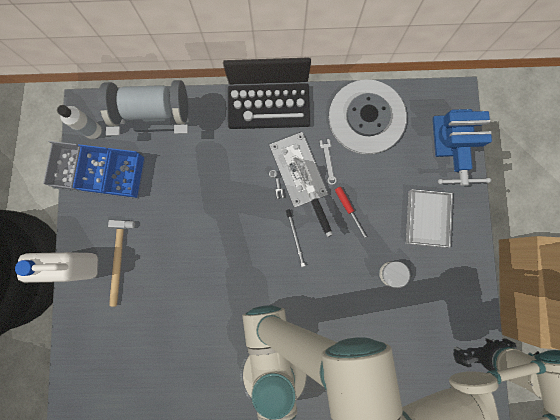

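The scene view shows the black grip at about (207,207)–(237,233) and the jig near (275,280). In the top view the grip runs (313,198)–(330,235) and the jig is centred near (298,168). The rod and screwdriver lie on either side of the grip. I'll zoom in.

```bash
python3 - <<'E'
import cv2,pickle,numpy as np
s=pickle.load(open("scene0.pkl","rb"))["img"];t=pickle.load(open("top0.pkl","rb"))["img"]
a=cv2.resize(s[190:330,150:340],None,fx=4,fy=4,interpolation=cv2.INTER_CUBIC)
b=cv2.resize(t[120:270,250:400],None,fx=4,fy=4,interpolation=cv2.INTER_CUBIC)
cv2.imwrite("pics/sz.png",a);cv2.imwrite("pics/tz.png",b)
E
```

```text
(no output)
```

View pics/sz.png

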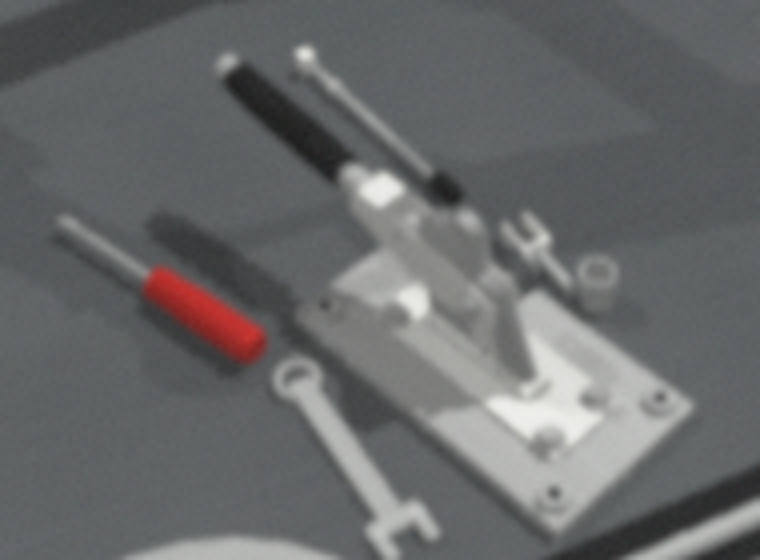

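View pics/tz.png

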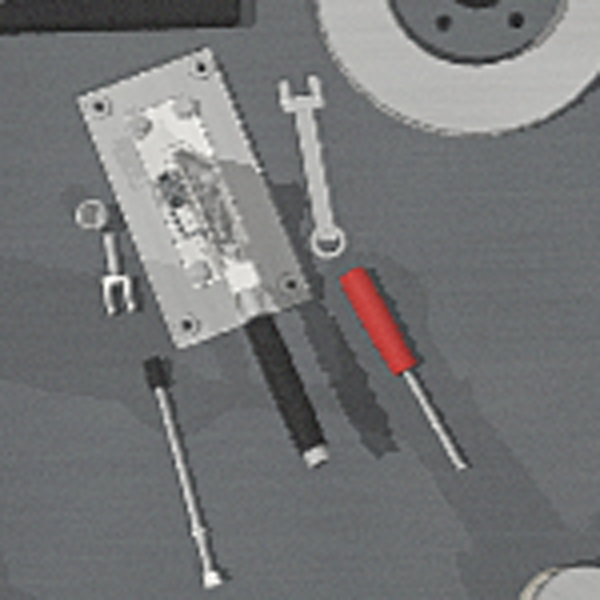

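```bash
cat > h.py <<'E'
import numpy as np,pickle,cv2
def cam(d):
    f=210/np.tan(np.radians(d["vertical_fov"]/2)); return f
def ray(d,u,v):
    f=cam(d);R=np.array(d["R"]);t=np.array(d["t"])
    return -R.T@t, R.T@np.array([(u-d["cx"])/f,(v-d["cy"])/f,1.])
def onz(d,u,v,z):
    o,r=ray(d,u,v); return o+r*(z-o[2])/r[2]
def tri(d1,p1,d2,p2):
    o1,r1=ray(d1,*p1);o2,r2=ray(d2,*p2)
    s=np.linalg.lstsq(np.c_[r1,-r2],o2-o1,rcond=None)[0]
    a=o1+s[0]*r1;b=o2+s[1]*r2; return (a+b)/2,np.linalg.norm(a-b)
def proj(d,X):
    c=np.array(d["R"])@X+d["t"];f=cam(d);return d["cx"]+f*c[0]/c[2],d["cy"]+f*c[1]/c[2]
E
python3 - <<'E'
from h import *
np.set_printoptions(precision=1,suppress=True)
s=pickle.load(open("scene0.pkl","rb"));t=pickle.load(open("top0.pkl","rb"))
T=lambda x,y:(250+(x-1.5)/4,120+(y-1.5)/4)
S=lambda x,y:(150+(x-1.5)/4,190+(y-1.5)/4)
C=np.array([onz(t,*T(*p),12) for p in[(78,97),(210,47),(312,297),(178,348)]])
print("top corners",C,[np.linalg.norm(C[i]-C[i-1]) for i in range(4)],C.mean(0))
c2=np.array([onz(s,*S(*p),12) for p in[(692,405),(552,532),(298,310)]])
print("scene corners",c2,np.linalg.norm(c2[0]-c2[1]),np.linalg.norm(c2[1]-c2[2]),(c2[0]+c2[2])/2)
ax=(C[2]+C[3]-C[0]-C[1]);print("yaw of -x",np.degrees(np.arctan2(ax[1],ax[0])))
P=C.mean(0);P[2]=74
for n,a,b in[("far",(314,450),(234,74)),("near",(258,318),(345,175)),("tip",(317,458),(228,62))]:
    X,e=tri(t,T(*a),s,S(*b));print(n,X,e,"from pivot",np.linalg.norm(X-P),np.degrees(np.arctan2(X[2]-74,np.linalg.norm((X-P)[:2]))),"bearing",np.degrees(np.arctan2(*(X-P)[1::-1])))
E
```

```text
top corners [[ 802.2    1.7   12. ]
 [ 846.  -120.    12. ]
 [ 612.2 -203.8   12. ]
 [ 569.1  -82.9   12. ]] [np.float64(247.98514778833226), np.float64(129.3206453261086), np.float64(248.3332808819261), np.float64(128.37522176608144)] [ 707.3 -101.3   12. ]
scene corners [[ 806.4    0.9   12. ]
 [ 850.  -122.7   12. ]
 [ 617.9 -201.6   12. ]] 131.01223803433984 245.09460232169783 [ 712.2 -100.4   12. ]
yaw of -x -160.15632479450676
far [ 469.9 -187.5  106. ] 1.4851121809720103 from pivot 254.6533767702797 7.214212027234117 bearing -160.03853819644766
near [ 583.1 -147.5   88. ] 0.807950784371368 from pivot 133.25629262805344 6.011465306320501 bearing -159.581084953257
tip [ 462.9 -188.8  112.4] 1.5126144138347084 from pivot 262.48494444591466 8.417740947208662 bearing -160.28476369084655
```

The plate measures 248 x 129 mm against 250 x 130. The pivot is near (709,-101,74). The grip bearing is -160.1° and the slope about 8°, which is notch 0. That puts the grip point at about (499.5,-177,105). I'll turn the tool to yaw 19.9° and move above it.

>>> apply_moves:
  commands:
    - {"wz": -6.0, "grip": 0}
    - {"tx": 4.7, "ty": -2.35}
    - {"tx": 4.7, "ty": -2.35}
    - {"tx": 4.7, "ty": -2.35}
    - {"tx": 4.7, "ty": -2.35}
    - {"tx": 4.7, "ty": -2.35}
    - {"tx": 4.7, "ty": -2.35}
    - {"tx": 4.7, "ty": -2.35}

```text
invalid input
```

>>> apply_moves:
  commands:
    - {"tx": 4.7, "ty": -2.35}
    - {"tx": 4.7, "ty": -2.35}
    - {"tx": 4.7, "ty": -2.35}
    - {}
    - {}

```text
invalid input
```

>>> apply_moves:
  commands:
    - {"tx": 0, "ty": 0, "tz": 0, "wx": 0, "wy": 0, "wz": -6.0, "grip": 0}

```text
clock: 0.22
position: [137.6, -557.9, 230.7]
tcp_rot: [-3.14, -0.0, 0.349]
ft_force: [0.3, 1.0, 0.3]
finger_gap: 85.8
```

>>> apply_moves:
  commands:
    - {"tx": 4.7, "ty": -2.35, "tz": 0, "wx": 0, "wy": 0, "wz": 0, "grip": 0}
    - {"tx": 4.7, "ty": -2.35, "tz": 0, "wx": 0, "wy": 0, "wz": 0, "grip": 0}
    - {"tx": 4.7, "ty": -2.35, "tz": 0, "wx": 0, "wy": 0, "wz": 0, "grip": 0}
    - {"tx": 4.7, "ty": -2.35, "tz": 0, "wx": 0, "wy": 0, "wz": 0, "grip": 0}
    - {"tx": 4.7, "ty": -2.35, "tz": 0, "wx": 0, "wy": 0, "wz": 0, "grip": 0}
    - {"tx": 4.7, "ty": -2.35, "tz": 0, "wx": 0, "wy": 0, "wz": 0, "grip": 0}
    - {"tx": 4.7, "ty": -2.35, "tz": 0, "wx": 0, "wy": 0, "wz": 0, "grip": 0}
    - {"tx": 4.7, "ty": -2.35, "tz": 0, "wx": 0, "wy": 0, "wz": 0, "grip": 0}

```text
clock: 1.23
position: [428.3, -252.3, 231.1]
tcp_rot: [-3.142, 0.0, 0.346]
ft_force: [-0.3, -0.5, -0.3]
finger_gap: 85.1
```

>>> apply_moves:
  commands:
    - {"tx": 4.7, "ty": -2.35, "tz": 0, "wx": 0, "wy": 0, "wz": 0, "grip": 0}
    - {"tx": 4.7, "ty": -2.35, "tz": 0, "wx": 0, "wy": 0, "wz": 0, "grip": 0}
    - {"tx": 0, "ty": 0, "tz": 0, "wx": 0, "wy": 0, "wz": 0, "grip": 0}
    - {"tx": 0, "ty": 0, "tz": 0, "wx": 0, "wy": 0, "wz": 0, "grip": 0}

```text
clock: 1.72
position: [499.4, -177.6, 230.8]
tcp_rot: [-3.141, 0.001, 0.347]
ft_force: [0.0, 0.1, -0.5]
finger_gap: 85.3
```

Now above the grip. I'll check with pictures before going down.

```bash
python3 - <<'E'
from bench import manip, viewer
from h import *
a=[]
for n,(x,y) in(("scene",(170,150)),("top",(250,150))):
    d=viewer.get_image(n); a.append(cv2.resize(d["img"][y:y+130,x:x+100],None,fx=4,fy=4,interpolation=cv2.INTER_CUBIC))
    for z,c in((105,(0,0,255)),(230,(0,255,0))):
        u,v=proj(d,np.array([499.5,-177,z])); cv2.circle(a[-1],(int((u-x)*4),int((v-y)*4)),5,c,1)
cv2.imwrite("pics/ab.png",np.hstack(a))
E
```

```text
(no output)
```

View pics/ab.png

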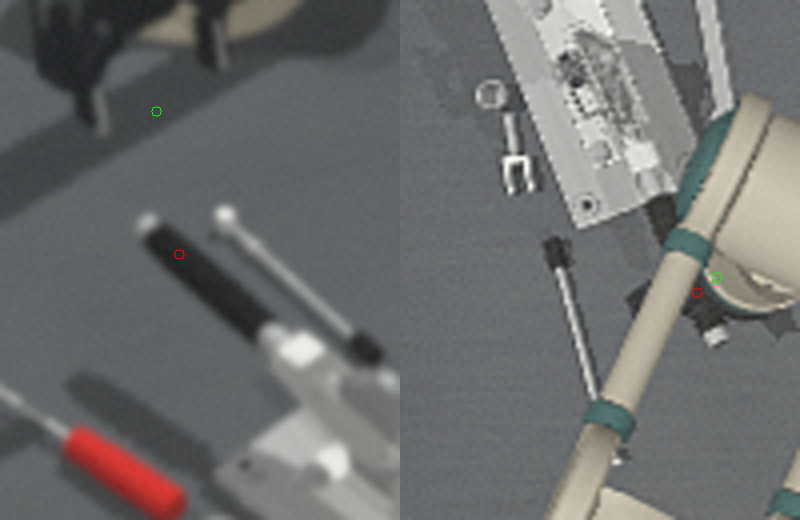

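In the scene view the target marker sits on the grip about 30 mm in from its end, and the fingers straddle it. The top view agrees, with the grip tip at (715,335). Descending.

>>> apply_moves:
  commands:
    - {"tx": 0, "ty": 0, "tz": 4, "wx": 0, "wy": 0, "wz": 0, "grip": 0}
    - {"tx": 0, "ty": 0, "tz": 4, "wx": 0, "wy": 0, "wz": 0, "grip": 0}
    - {"tx": 0, "ty": 0, "tz": 2, "wx": 0, "wy": 0, "wz": 0, "grip": 0}
    - {"tx": 0, "ty": 0, "tz": 2, "wx": 0, "wy": 0, "wz": 0, "grip": 0}
    - {"tx": 0, "ty": 0, "tz": 1.4, "wx": 0, "wy": 0, "wz": 0, "grip": 0}
    - {"tx": 0, "ty": 0, "tz": 1.2, "wx": 0, "wy": 0, "wz": 0, "grip": 0}
    - {"tx": 0, "ty": 0, "tz": 0, "wx": 0, "wy": 0, "wz": 0, "grip": 0}

```text
clock: 2.7
position: [499.3, -177.7, 84.7]
tcp_rot: [-3.141, 0.001, 0.346]
ft_force: [0.5, -0.4, -0.2]
finger_gap: 85.7
```

```bash
python3 - <<'E'
from bench import manip, viewer
from h import *
a=[]
for n,(x,y) in(("scene",(170,150)),("top",(250,150))):
    d=viewer.get_image(n); a.append(cv2.resize(d["img"][y:y+130,x:x+100],None,fx=4,fy=4,interpolation=cv2.INTER_CUBIC))
cv2.imwrite("pics/ac.png",np.hstack(a))
E
```

```text
(no output)
```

View pics/ac.png

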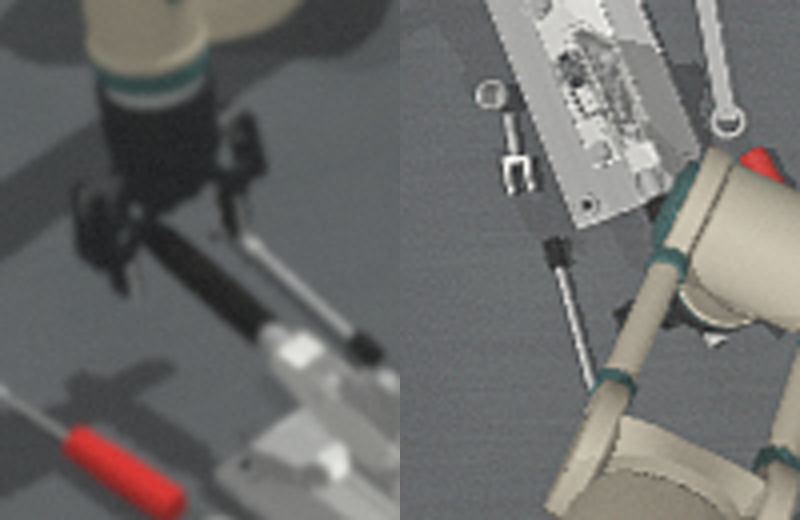

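The fingertips at (125,285) and (235,225) in the scene crop straddle the grip evenly and there is no contact force. Closing.

>>> apply_moves:
  commands:
    - {"tx": 0, "ty": 0, "tz": 0, "wx": 0, "wy": 0, "wz": 0, "grip": 255}
    - {"tx": 0, "ty": 0, "tz": 0, "wx": 0, "wy": 0, "wz": 0, "grip": 255}
    - {"tx": 0, "ty": 0, "tz": 0, "wx": 0, "wy": 0, "wz": 0, "grip": 255}
    - {"tx": 0, "ty": 0, "tz": 0, "wx": 0, "wy": 0, "wz": 0, "grip": 255}
    - {"tx": 0, "ty": 0, "tz": 0, "wx": 0, "wy": 0, "wz": 0, "grip": 255}
    - {"tx": 0, "ty": 0, "tz": 0, "wx": 0, "wy": 0, "wz": 0, "grip": 255}
    - {"tx": 0, "ty": 0, "tz": 0, "wx": 0, "wy": 0, "wz": 0, "grip": 255}
    - {"tx": 0, "ty": 0, "tz": 0, "wx": 0, "wy": 0, "wz": 0, "grip": 255}

```text
clock: 3.8
position: [500.5, -178.9, 85.7]
tcp_rot: [3.139, -0.0, 0.347]
ft_force: [-0.2, -5.3, 1.5]
finger_gap: 24.4
```

```bash
python3 - <<'E'
import numpy as np
r=225;p=.1396
th=np.arange(0,.62,.022)
x=r*(np.cos(p)-np.cos(p+th));z=r*(np.sin(p+th)-np.sin(p))
for i in range(1,len(th)):print(i,round(th[i],3),"dx %.2f dz %.2f cum %.1f %.1f chord %.1f"%(x[i]-x[i-1],z[i]-z[i-1],x[i],z[i],2*r*np.sin(th[i]/2)))
E
```

```text
1 0.022 dx 0.74 dz 4.89 cum 0.7 4.9 chord 4.9
2 0.044 dx 0.85 dz 4.88 cum 1.6 9.8 chord 9.9
3 0.066 dx 0.96 dz 4.86 cum 2.5 14.6 chord 14.8
4 0.088 dx 1.06 dz 4.83 cum 3.6 19.5 chord 19.8
5 0.11 dx 1.17 dz 4.81 cum 4.8 24.3 chord 24.7
6 0.132 dx 1.28 dz 4.78 cum 6.1 29.1 chord 29.7
7 0.154 dx 1.38 dz 4.75 cum 7.4 33.8 chord 34.6
8 0.176 dx 1.48 dz 4.72 cum 8.9 38.5 chord 39.5
9 0.198 dx 1.59 dz 4.69 cum 10.5 43.2 chord 44.5
10 0.22 dx 1.69 dz 4.65 cum 12.2 47.9 chord 49.4
11 0.242 dx 1.79 dz 4.61 cum 14.0 52.5 chord 54.3
12 0.264 dx 1.89 dz 4.57 cum 15.9 57.1 chord 59.2
13 0.286 dx 1.99 dz 4.53 cum 17.9 61.6 chord 64.1
14 0.308 dx 2.09 dz 4.49 cum 20.0 66.1 chord 69.0
15 0.33 dx 2.19 dz 4.44 cum 22.2 70.5 chord 73.9
16 0.352 dx 2.29 dz 4.39 cum 24.5 74.9 chord 78.8
17 0.374 dx 2.38 dz 4.34 cum 26.8 79.2 chord 83.7
18 0.396 dx 2.48 dz 4.28 cum 29.3 83.5 chord 88.5
19 0.418 dx 2.57 dz 4.23 cum 31.9 87.8 chord 93.4
20 0.44 dx 2.67 dz 4.17 cum 34.6 91.9 chord 98.2
21 0.462 dx 2.76 dz 4.11 cum 37.3 96.0 chord 103.0
22 0.484 dx 2.85 dz 4.05 cum 40.2 100.1 chord 107.8
23 0.506 dx 2.93 dz 3.99 cum 43.1 104.1 chord 112.6
24 0.528 dx 3.02 dz 3.92 cum 46.1 108.0 chord 117.4
25 0.55 dx 3.11 dz 3.85 cum 49.2 111.8 chord 122.2
26 0.572 dx 3.19 dz 3.78 cum 52.4 115.6 chord 127.0
27 0.594 dx 3.27 dz 3.71 cum 55.7 119.3 chord 131.7
28 0.616 dx 3.35 dz 3.64 cum 59.0 123.0 chord 136.4
```

>>> apply_moves:
  commands:
    - {"tx": 0, "ty": 0.1, "tz": 0, "wx": 0, "wy": 0, "wz": 0, "grip": 255}
    - {"tx": 0, "ty": 0, "tz": 0, "wx": 0, "wy": 0, "wz": 0, "grip": 255}

```text
clock: 4.05
position: [500.5, -178.8, 85.5]
tcp_rot: [3.141, -0.0, 0.347]
ft_force: [0.3, -3.8, 2.6]
finger_gap: 24.2
```

Start reference is TCP (500.5,-178.8,85.5). I'll pull in steps of 0.022 rad along the arc and read the force after each.

>>> apply_moves:
  commands:
    - {"tx": 0.07, "ty": 0, "tz": -0.49, "wx": 0, "wy": 0, "wz": 0, "grip": 255}
    - {"tx": 0, "ty": 0, "tz": 0, "wx": 0, "wy": 0, "wz": 0, "grip": 255}

```text
clock: 4.3
position: [500.9, -178.7, 89.0]
tcp_rot: [3.141, 0.001, 0.347]
ft_force: [2.3, -5.5, -8.7]
finger_gap: 24.3
```

>>> apply_moves:
  commands:
    - {"tx": 0.09, "ty": 0, "tz": -0.49, "wx": 0, "wy": 0, "wz": 0, "grip": 255}
    - {"tx": 0, "ty": 0, "tz": 0, "wx": 0, "wy": 0, "wz": 0, "grip": 255}

```text
clock: 4.55
position: [501.6, -178.4, 93.3]
tcp_rot: [-3.141, 0.002, 0.347]
ft_force: [4.3, -6.1, -10.0]
finger_gap: 24.3
```

>>> apply_moves:
  commands:
    - {"tx": 0.1, "ty": 0, "tz": -0.49, "wx": 0, "wy": 0, "wz": 0, "grip": 255}
    - {"tx": 0, "ty": 0, "tz": 0, "wx": 0, "wy": 0, "wz": 0, "grip": 255}

```text
clock: 4.8
position: [502.3, -178.1, 98.0]
tcp_rot: [-3.141, 0.002, 0.347]
ft_force: [3.1, -6.0, -11.1]
finger_gap: 24.3
```

>>> apply_moves:
  commands:
    - {"tx": 0.11, "ty": 0, "tz": -0.48, "wx": 0, "wy": 0, "wz": 0, "grip": 255}
    - {"tx": 0, "ty": 0, "tz": 0, "wx": 0, "wy": 0, "wz": 0, "grip": 255}

```text
clock: 5.05
position: [503.2, -177.8, 102.6]
tcp_rot: [-3.141, 0.002, 0.347]
ft_force: [2.6, -5.9, -11.8]
finger_gap: 24.0
```

>>> apply_moves:
  commands:
    - {"tx": 0.12, "ty": 0, "tz": -0.48, "wx": 0, "wy": 0, "wz": 0, "grip": 255}
    - {"tx": 0, "ty": 0, "tz": 0, "wx": 0, "wy": 0, "wz": 0, "grip": 255}

```text
clock: 5.3
position: [504.3, -177.4, 107.3]
tcp_rot: [-3.141, 0.003, 0.347]
ft_force: [2.2, -6.4, -11.6]
finger_gap: 24.3
```

>>> apply_moves:
  commands:
    - {"tx": 0.13, "ty": 0, "tz": -0.48, "wx": 0, "wy": 0, "wz": 0, "grip": 255}
    - {"tx": 0, "ty": 0, "tz": 0, "wx": 0, "wy": 0, "wz": 0, "grip": 255}

```text
clock: 5.55
position: [505.7, -176.9, 112.5]
tcp_rot: [-3.141, 0.002, 0.347]
ft_force: [3.3, -7.1, -9.5]
finger_gap: 24.3
```

>>> apply_moves:
  commands:
    - {"tx": 0.07, "ty": 0, "tz": -0.24, "wx": 0, "wy": 0, "wz": 0, "grip": 255}
    - {"tx": 0, "ty": 0, "tz": 0, "wx": 0, "wy": 0, "wz": 0, "grip": 255}

```text
clock: 5.8
position: [506.2, -176.7, 114.6]
tcp_rot: [-3.141, 0.003, 0.347]
ft_force: [3.7, -8.2, -12.2]
finger_gap: 24.4
```

>>> apply_moves:
  commands:
    - {"tx": 0.07, "ty": 0, "tz": -0.24, "wx": 0, "wy": 0, "wz": 0, "grip": 255}
    - {"tx": 0, "ty": 0, "tz": 0, "wx": 0, "wy": 0, "wz": 0, "grip": 255}

```text
clock: 6.05
position: [507.1, -176.4, 117.6]
tcp_rot: [-3.141, 0.002, 0.347]
ft_force: [2.5, -5.9, -7.4]
finger_gap: 24.0
```

>>> apply_moves:
  commands:
    - {"tx": 0.07, "ty": 0, "tz": -0.24, "wx": 0, "wy": 0, "wz": 0, "grip": 255}
    - {"tx": 0, "ty": 0, "tz": 0, "wx": 0, "wy": 0, "wz": 0, "grip": 255}

```text
clock: 6.3
position: [507.6, -176.2, 119.3]
tcp_rot: [-3.141, 0.002, 0.347]
ft_force: [3.3, -6.1, -11.9]
finger_gap: 24.3
```

>>> apply_moves:
  commands:
    - {"tx": 0.07, "ty": 0, "tz": -0.24, "wx": 0, "wy": 0, "wz": 0, "grip": 255}
    - {"tx": 0, "ty": 0, "tz": 0, "wx": 0, "wy": 0, "wz": 0, "grip": 255}

```text
clock: 6.55
position: [508.1, -176.0, 121.4]
tcp_rot: [-3.141, 0.003, 0.347]
ft_force: [3.8, -7.0, -13.5]
finger_gap: 24.0
```

The first click came at about 32 mm of rise, where the pull fell from 12.2 to 7.4 N. Next is the second.

>>> apply_moves:
  commands:
    - {"tx": 0.16, "ty": 0, "tz": -0.47, "wx": 0, "wy": 0, "wz": 0, "grip": 255}
    - {"tx": 0, "ty": 0, "tz": 0, "wx": 0, "wy": 0, "wz": 0, "grip": 255}

```text
clock: 6.8
position: [509.6, -175.5, 126.2]
tcp_rot: [-3.141, 0.003, 0.347]
ft_force: [3.9, -5.8, -12.1]
finger_gap: 24.1
```

>>> apply_moves:
  commands:
    - {"tx": 0.17, "ty": 0, "tz": -0.47, "wx": 0, "wy": 0, "wz": 0, "grip": 255}
    - {"tx": 0, "ty": 0, "tz": 0, "wx": 0, "wy": 0, "wz": 0, "grip": 255}

```text
clock: 7.05
position: [511.2, -174.9, 130.8]
tcp_rot: [-3.141, 0.003, 0.348]
ft_force: [3.0, -6.5, -12.8]
finger_gap: 24.0
```

>>> apply_moves:
  commands:
    - {"tx": 0.18, "ty": 0, "tz": -0.46, "wx": 0, "wy": 0, "wz": 0, "grip": 255}
    - {"tx": 0, "ty": 0, "tz": 0, "wx": 0, "wy": 0, "wz": 0, "grip": 255}

```text
clock: 7.3
position: [512.7, -174.3, 135.0]
tcp_rot: [-3.141, 0.004, 0.347]
ft_force: [4.7, -5.6, -13.9]
finger_gap: 23.9
```

>>> apply_moves:
  commands:
    - {"tx": 0.09, "ty": 0, "tz": -0.23, "wx": 0, "wy": 0, "wz": 0, "grip": 255}
    - {"tx": 0, "ty": 0, "tz": 0, "wx": 0, "wy": 0, "wz": 0, "grip": 255}

```text
clock: 7.55
position: [513.5, -174.0, 137.2]
tcp_rot: [-3.14, 0.004, 0.347]
ft_force: [3.7, -7.0, -14.8]
finger_gap: 24.4
```

>>> apply_moves:
  commands:
    - {"tx": 0.1, "ty": 0, "tz": -0.23, "wx": 0, "wy": 0, "wz": 0, "grip": 255}
    - {"tx": 0, "ty": 0, "tz": 0, "wx": 0, "wy": 0, "wz": 0, "grip": 255}

```text
clock: 7.8
position: [514.3, -173.7, 139.3]
tcp_rot: [-3.14, 0.004, 0.347]
ft_force: [4.5, -7.4, -14.6]
finger_gap: 24.5
```

>>> apply_moves:
  commands:
    - {"tx": 0.1, "ty": 0, "tz": -0.23, "wx": 0, "wy": 0, "wz": 0, "grip": 255}
    - {"tx": 0, "ty": 0, "tz": 0, "wx": 0, "wy": 0, "wz": 0, "grip": 255}

```text
clock: 8.05
position: [515.4, -173.3, 141.9]
tcp_rot: [-3.14, 0.004, 0.347]
ft_force: [3.4, -7.4, -13.0]
finger_gap: 24.2
```

>>> apply_moves:
  commands:
    - {"tx": 0.1, "ty": 0, "tz": -0.23, "wx": 0, "wy": 0, "wz": 0, "grip": 255}
    - {"tx": 0, "ty": 0, "tz": 0, "wx": 0, "wy": 0, "wz": 0, "grip": 255}

```text
clock: 8.3
position: [516.8, -172.8, 145.3]
tcp_rot: [-3.141, 0.002, 0.347]
ft_force: [2.4, -4.9, -5.6]
finger_gap: 24.2
```

The second click: pull fell from 14.6 to 5.6 N at 62 mm chord. On to the third.

>>> apply_moves:
  commands:
    - {"tx": 0.21, "ty": 0, "tz": -0.45, "wx": 0, "wy": 0, "wz": 0, "grip": 255}
    - {"tx": 0, "ty": 0, "tz": 0, "wx": 0, "wy": 0, "wz": 0, "grip": 255}

```text
clock: 8.55
position: [518.6, -172.2, 149.1]
tcp_rot: [-3.141, 0.003, 0.348]
ft_force: [4.3, -5.9, -11.4]
finger_gap: 24.0
```

>>> apply_moves:
  commands:
    - {"tx": 0.22, "ty": 0, "tz": -0.44, "wx": 0, "wy": 0, "wz": 0, "grip": 255}
    - {"tx": 0, "ty": 0, "tz": 0, "wx": 0, "wy": 0, "wz": 0, "grip": 255}

```text
clock: 8.8
position: [520.3, -171.5, 153.0]
tcp_rot: [-3.14, 0.004, 0.347]
ft_force: [3.5, -7.0, -13.8]
finger_gap: 24.1
```

>>> apply_moves:
  commands:
    - {"tx": 0.23, "ty": 0, "tz": -0.44, "wx": 0, "wy": 0, "wz": 0, "grip": 255}
    - {"tx": 0, "ty": 0, "tz": 0, "wx": 0, "wy": 0, "wz": 0, "grip": 255}

```text
clock: 9.05
position: [522.3, -170.8, 157.2]
tcp_rot: [-3.14, 0.004, 0.347]
ft_force: [4.2, -7.2, -14.2]
finger_gap: 24.3
```

>>> apply_moves:
  commands:
    - {"tx": 0.24, "ty": 0, "tz": -0.43, "wx": 0, "wy": 0, "wz": 0, "grip": 255}
    - {"tx": 0, "ty": 0, "tz": 0, "wx": 0, "wy": 0, "wz": 0, "grip": 255}

```text
clock: 9.3
position: [524.4, -170.0, 161.2]
tcp_rot: [-3.14, 0.005, 0.347]
ft_force: [4.1, -7.7, -14.4]
finger_gap: 23.9
```

>>> apply_moves:
  commands:
    - {"tx": 0.12, "ty": 0, "tz": -0.22, "wx": 0, "wy": 0, "wz": 0, "grip": 255}
    - {"tx": 0, "ty": 0, "tz": 0, "wx": 0, "wy": 0, "wz": 0, "grip": 255}

```text
clock: 9.55
position: [525.3, -169.7, 163.0]
tcp_rot: [-3.14, 0.006, 0.347]
ft_force: [4.2, -8.2, -16.0]
finger_gap: 24.4
```

>>> apply_moves:
  commands:
    - {"tx": 0.12, "ty": 0, "tz": -0.21, "wx": 0, "wy": 0, "wz": 0, "grip": 255}
    - {"tx": 0, "ty": 0, "tz": 0, "wx": 0, "wy": 0, "wz": 0, "grip": 255}

```text
clock: 9.8
position: [526.3, -169.4, 165.0]
tcp_rot: [-3.14, 0.006, 0.348]
ft_force: [3.5, -7.2, -15.9]
finger_gap: 24.3
```

>>> apply_moves:
  commands:
    - {"tx": 0.13, "ty": 0, "tz": -0.21, "wx": 0, "wy": 0, "wz": 0, "grip": 255}
    - {"tx": 0, "ty": 0, "tz": 0, "wx": 0, "wy": 0, "wz": 0, "grip": 255}

```text
clock: 10.05
position: [527.5, -168.9, 167.1]
tcp_rot: [-3.14, 0.006, 0.347]
ft_force: [3.3, -8.8, -17.1]
finger_gap: 24.1
```

>>> apply_moves:
  commands:
    - {"tx": 0.13, "ty": 0, "tz": -0.21, "wx": 0, "wy": 0, "wz": 0, "grip": 255}
    - {"tx": 0, "ty": 0, "tz": 0, "wx": 0, "wy": 0, "wz": 0, "grip": 255}

```text
clock: 10.3
position: [529.0, -168.4, 169.7]
tcp_rot: [-3.14, 0.005, 0.348]
ft_force: [3.4, -7.5, -13.9]
finger_gap: 24.5
```

>>> apply_moves:
  commands:
    - {"tx": 0.13, "ty": 0, "tz": -0.21, "wx": 0, "wy": 0, "wz": 0, "grip": 255}
    - {"tx": 0, "ty": 0, "tz": 0, "wx": 0, "wy": 0, "wz": 0, "grip": 255}

```text
clock: 10.55
position: [531.1, -167.7, 172.9]
tcp_rot: [-3.141, 0.003, 0.348]
ft_force: [2.3, -5.1, -7.9]
finger_gap: 24.0
```

>>> apply_moves:
  commands:
    - {"tx": 0.13, "ty": 0, "tz": -0.21, "wx": 0, "wy": 0, "wz": 0, "grip": 255}
    - {"tx": 0, "ty": 0, "tz": 0, "wx": 0, "wy": 0, "wz": 0, "grip": 255}

```text
clock: 10.8
position: [532.1, -167.3, 174.5]
tcp_rot: [-3.14, 0.004, 0.346]
ft_force: [3.3, -6.3, -12.8]
finger_gap: 24.3
```

Third click: 17.1 to 7.9 N at 93 mm. On to the fourth.

>>> apply_moves:
  commands:
    - {"tx": 0.27, "ty": 0, "tz": -0.41, "wx": 0, "wy": 0, "wz": 0, "grip": 255}
    - {"tx": 0, "ty": 0, "tz": 0, "wx": 0, "wy": 0, "wz": 0, "grip": 255}

```text
clock: 11.05
position: [534.3, -166.5, 177.8]
tcp_rot: [-3.14, 0.005, 0.346]
ft_force: [4.1, -7.7, -15.2]
finger_gap: 24.2
```

>>> apply_moves:
  commands:
    - {"tx": 0.28, "ty": 0, "tz": -0.4, "wx": 0, "wy": 0, "wz": 0, "grip": 255}
    - {"tx": 0, "ty": 0, "tz": 0, "wx": 0, "wy": 0, "wz": 0, "grip": 255}

```text
clock: 11.3
position: [536.9, -165.5, 181.7]
tcp_rot: [-3.14, 0.005, 0.346]
ft_force: [4.9, -6.6, -14.4]
finger_gap: 24.1
```

>>> apply_moves:
  commands:
    - {"tx": 0.3, "ty": 0, "tz": -0.4, "wx": 0, "wy": 0, "wz": 0, "grip": 255}
    - {"tx": 0, "ty": 0, "tz": 0, "wx": 0, "wy": 0, "wz": 0, "grip": 255}

```text
clock: 11.55
position: [539.1, -164.7, 185.2]
tcp_rot: [-3.139, 0.007, 0.346]
ft_force: [2.6, -7.7, -15.9]
finger_gap: 23.9
```

>>> apply_moves:
  commands:
    - {"tx": 0.15, "ty": 0, "tz": -0.2, "wx": 0, "wy": 0, "wz": 0, "grip": 255}
    - {"tx": 0, "ty": 0, "tz": 0, "wx": 0, "wy": 0, "wz": 0, "grip": 255}

```text
clock: 11.8
position: [540.4, -164.2, 187.0]
tcp_rot: [-3.139, 0.007, 0.347]
ft_force: [3.1, -7.7, -17.7]
finger_gap: 24.2
```

>>> apply_moves:
  commands:
    - {"tx": 0.15, "ty": 0, "tz": -0.2, "wx": 0, "wy": 0, "wz": 0, "grip": 255}
    - {"tx": 0, "ty": 0, "tz": 0, "wx": 0, "wy": 0, "wz": 0, "grip": 255}

```text
clock: 12.05
position: [541.5, -163.8, 188.6]
tcp_rot: [-3.139, 0.008, 0.347]
ft_force: [4.0, -7.7, -19.1]
finger_gap: 23.6
```

>>> apply_moves:
  commands:
    - {"tx": 0.15, "ty": 0, "tz": -0.19, "wx": 0, "wy": 0, "wz": 0, "grip": 255}
    - {"tx": 0, "ty": 0, "tz": 0, "wx": 0, "wy": 0, "wz": 0, "grip": 255}

```text
clock: 12.3
position: [542.7, -163.3, 190.4]
tcp_rot: [-3.139, 0.008, 0.346]
ft_force: [3.3, -8.3, -18.6]
finger_gap: 24.1
```

>>> apply_moves:
  commands:
    - {"tx": 0.15, "ty": 0, "tz": -0.19, "wx": 0, "wy": 0, "wz": 0, "grip": 255}
    - {"tx": 0, "ty": 0, "tz": 0, "wx": 0, "wy": 0, "wz": 0, "grip": 255}

```text
clock: 12.55
position: [544.3, -162.8, 192.4]
tcp_rot: [-3.139, 0.008, 0.346]
ft_force: [3.6, -8.1, -19.2]
finger_gap: 24.3
```

>>> apply_moves:
  commands:
    - {"tx": 0.16, "ty": 0, "tz": -0.19, "wx": 0, "wy": 0, "wz": 0, "grip": 255}
    - {"tx": 0, "ty": 0, "tz": 0, "wx": 0, "wy": 0, "wz": 0, "grip": 255}

```text
clock: 12.8
position: [545.6, -162.3, 194.3]
tcp_rot: [-3.139, 0.008, 0.346]
ft_force: [3.3, -8.6, -18.8]
finger_gap: 23.9
```

>>> apply_moves:
  commands:
    - {"tx": 0.16, "ty": 0, "tz": -0.19, "wx": 0, "wy": 0, "wz": 0, "grip": 255}
    - {"tx": 0, "ty": 0, "tz": 0, "wx": 0, "wy": 0, "wz": 0, "grip": 255}

```text
clock: 13.05
position: [548.1, -161.5, 197.0]
tcp_rot: [-3.139, 0.006, 0.345]
ft_force: [3.4, -6.8, -11.4]
finger_gap: 24.3
```

Fourth click: 18.8 to 11.4 N at 122 mm. Easing on until the pull is full again, in small steps.

>>> apply_moves:
  commands:
    - {"tx": 0.12, "ty": 0, "tz": -0.14, "wx": 0, "wy": 0, "wz": 0, "grip": 255}
    - {"tx": 0, "ty": 0, "tz": 0, "wx": 0, "wy": 0, "wz": 0, "grip": 255}
    - {"tx": 0, "ty": 0, "tz": 0, "wx": 0, "wy": 0, "wz": 0, "grip": 255}

```text
clock: 13.42
position: [550.2, -160.7, 199.3]
tcp_rot: [-3.14, 0.003, 0.346]
ft_force: [4.1, -5.7, -13.3]
finger_gap: 24.0
```

>>> apply_moves:
  commands:
    - {"tx": 0.12, "ty": 0, "tz": -0.14, "wx": 0, "wy": 0, "wz": 0, "grip": 255}
    - {"tx": 0, "ty": 0, "tz": 0, "wx": 0, "wy": 0, "wz": 0, "grip": 255}
    - {"tx": 0, "ty": 0, "tz": 0, "wx": 0, "wy": 0, "wz": 0, "grip": 255}

```text
clock: 13.8
position: [550.7, -160.5, 199.9]
tcp_rot: [-3.139, 0.005, 0.346]
ft_force: [3.0, -6.9, -14.8]
finger_gap: 24.0
```

```bash
python3 - <<'E'
from bench import manip, viewer
from h import *
o=[manip.get_obs()];print(o[0]["position"],o[0]["ft_force"],o[0]["wrist_torque"],o[0]["clock"])
P=np.array([709.5,-101,74]);b=np.radians(-160.1)
a=[]
for n,(x,y) in(("scene",(150,120)),("top",(250,120))):
    d=viewer.get_image(n); a.append(cv2.resize(d["img"][y:y+140,x:x+100],None,fx=4,fy=4,interpolation=cv2.INTER_CUBIC))
    pickle.dump(d,open(n+"1.pkl","wb"))
    for th,c in((.5236,(0,0,255)),(.57,(0,255,0)),(.65,(255,0,0))):
      for r in(225,267):
        X=P+r*np.array([np.cos(th+.1396)*np.cos(b),np.cos(th+.1396)*np.sin(b),np.sin(th+.1396)])
        u,v=proj(d,X); cv2.circle(a[-1],(int((u-x)*4+1.5),int((v-y)*4+1.5)),3,c,1)
cv2.imwrite("pics/ad.png",np.hstack(a))
o=manip.get_obs();print(o["position"],o["ft_force"],o["clock"])
E
```

```text
[ 550.68633566 -160.45725913  199.92209213] [  2.96673966  -6.87204987 -14.83595436] [-1.10246859 -0.46792485 -0.23821916] 13.8
[ 550.66378033 -160.47786844  199.91217353] [  3.73325104  -5.94236509 -15.55268292] 13.9
```

View pics/ad.png

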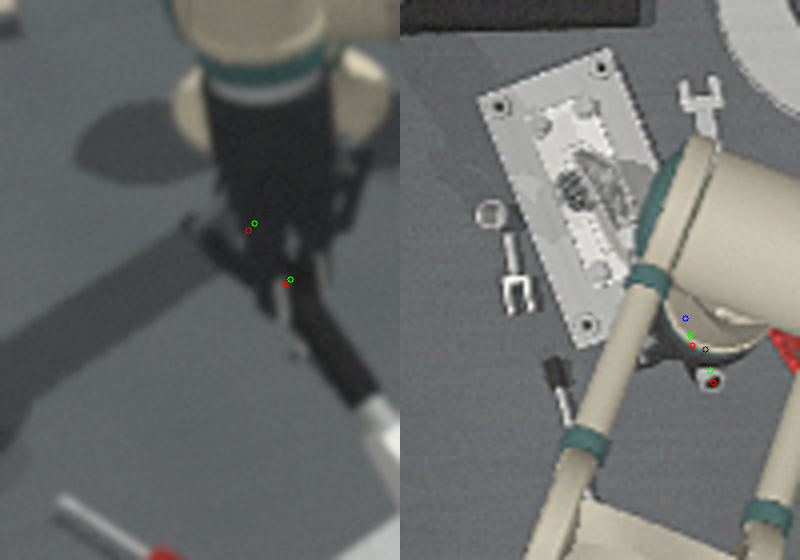

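The lever's silver tip in the top crop is at (711,379), between the predictions for 0.524 and 0.57 rad. I'll check it differentially against the first picture.

```bash
python3 - <<'E'
from h import *
P=np.array([709.5,-101,74]);b=np.radians(-160.1)
t0=pickle.load(open("top0.pkl","rb"));t1=pickle.load(open("top1.pkl","rb"))
for d,x,y in((t0,318,226),(t1,322,205)):
    pass
c0=cv2.resize(t0["img"][215:245,310:345],None,fx=10,fy=10,interpolation=cv2.INTER_CUBIC)
c1=cv2.resize(t1["img"][200:230,310:345],None,fx=10,fy=10,interpolation=cv2.INTER_CUBIC)
def pt(d,th,r):
    return proj(d,P+r*np.array([np.cos(th+.1396)*np.cos(b),np.cos(th+.1396)*np.sin(b),np.sin(th+.1396)]))
u,v=pt(t0,0,267);cv2.circle(c0,(int((u-310)*10+5),int((v-215)*10+5)),4,(0,0,255),1)
for th in(.5236,.55,.575):
    u,v=pt(t1,th,267);cv2.circle(c1,(int((u-310)*10+5),int((v-200)*10+5)),4,(0,0,255),1);print(th,u,v)
cv2.imwrite("pics/ae.png",np.hstack([c0,c1]))
s1=pickle.load(open("scene1.pkl","rb"))
c=cv2.resize(s1["img"][180:250,200:290],None,fx=8,fy=8,interpolation=cv2.INTER_CUBIC)
for th,col in((.5236,(0,0,255)),(.575,(0,255,0))):
  for r in(135,160,180):
    u,v=pt(s1,th,r);cv2.circle(c,(int((u-200)*8+4),int((v-180)*8+4)),4,col,1)
cv2.imwrite("pics/af.png",c)
E
```

```text
0.5236 327.88725212123154 215.1471230955675
0.55 327.55292202013317 213.5547414954085
0.575 327.21197617917835 211.99654564693068
```

View pics/ae.png

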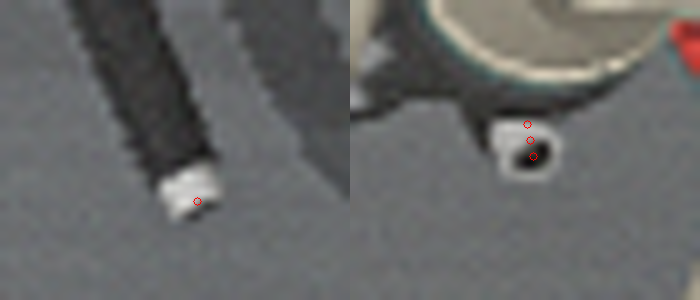

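View pics/af.png

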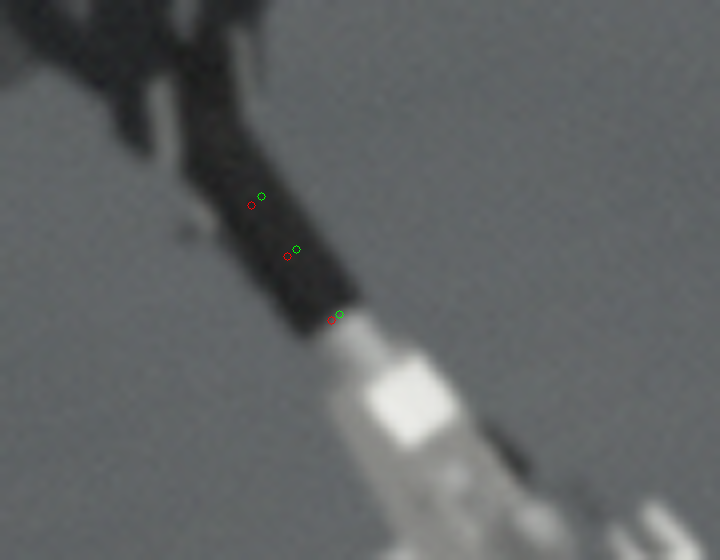

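Vision puts the lever about 0.54 rad up (121 mm). The TCP says 126 mm, and includes some 3 mm of pad give at the start. Another 4 mm sits well inside both limits and clearly off the pawl.

>>> apply_moves:
  commands:
    - {"tx": 0.15, "ty": 0, "tz": -0.16, "wx": 0, "wy": 0, "wz": 0, "grip": 255}
    - {"tx": 0, "ty": 0, "tz": 0, "wx": 0, "wy": 0, "wz": 0, "grip": 255}
    - {"tx": 0, "ty": 0, "tz": 0, "wx": 0, "wy": 0, "wz": 0, "grip": 255}

```text
clock: 14.28
position: [551.4, -160.2, 200.8]
tcp_rot: [-3.139, 0.007, 0.346]
ft_force: [3.0, -6.7, -17.2]
finger_gap: 24.0
```

>>> apply_moves:
  commands:
    - {"tx": 0.15, "ty": 0, "tz": -0.16, "wx": 0, "wy": 0, "wz": 0, "grip": 255}
    - {"tx": 0, "ty": 0, "tz": 0, "wx": 0, "wy": 0, "wz": 0, "grip": 255}
    - {"tx": 0, "ty": 0, "tz": 0, "wx": 0, "wy": 0, "wz": 0, "grip": 255}
    - {"tx": 0, "ty": 0, "tz": 0, "wx": 0, "wy": 0, "wz": 0, "grip": 255}

```text
clock: 14.78
position: [552.3, -159.9, 202.1]
tcp_rot: [-3.139, 0.008, 0.346]
ft_force: [3.2, -7.5, -18.3]
finger_gap: 24.2
```

```bash
python3 - <<'E'
from bench import manip, viewer
from h import *
o=manip.get_obs();print(o["position"],np.linalg.norm(o["position"]-[500.5,-178.8,85.5]),o["ft_force"])
P=np.array([709.5,-101,74]);b=np.radians(-160.1)
t1=viewer.get_image("top");s1=viewer.get_image("scene")
def pt(d,th,r):
    return proj(d,P+r*np.array([np.cos(th+.1396)*np.cos(b),np.cos(th+.1396)*np.sin(b),np.sin(th+.1396)]))
c1=cv2.resize(t1["img"][200:230,310:345],None,fx=10,fy=10,interpolation=cv2.INTER_CUBIC)
for th in(.5236,.55,.575):
    u,v=pt(t1,th,267);cv2.circle(c1,(int((u-310)*10+5),int((v-200)*10+5)),3,(0,0,255),1)
c=cv2.resize(s1["img"][180:210+20,215:260],None,fx=8,fy=8,interpolation=cv2.INTER_CUBIC)[:300]
for th,col in((.5236,(0,0,255)),(.575,(0,255,0))):
  for r in(135,160,180):
    u,v=pt(s1,th,r);cv2.circle(c,(int((u-215)*8+4),int((v-180)*8+4)),4,col,1)
s0=pickle.load(open("scene0.pkl","rb"))
e=cv2.resize(s0["img"][205:242,205:250],None,fx=8,fy=8,interpolation=cv2.INTER_CUBIC)[:300]
for r in(135,160,180,225,255):
    u,v=pt(s0,0,r);cv2.circle(e,(int((u-205)*8+4),int((v-205)*8+4)),4,(0,255,0),1)
h=296
cv2.imwrite("pics/ag.png",np.hstack([c1[:h],c[:h]]));cv2.imwrite("pics/ah.png",e)
o=manip.get_obs();print(o["position"],o["ft_force"],o["clock"])
E
```

```text
[ 552.28785705 -159.88006294  202.06250957] 128.9448129771758 [  3.15715703  -7.53358136 -18.33154919]
[ 552.28803942 -159.88995453  202.06963976] [  3.34208412  -7.59413954 -18.55644107] 14.875
```

View pics/ag.png

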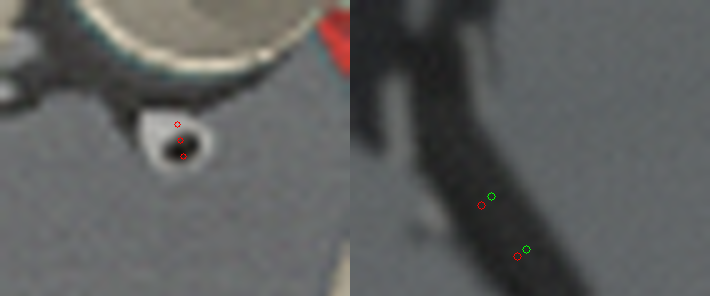

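View pics/ah.png

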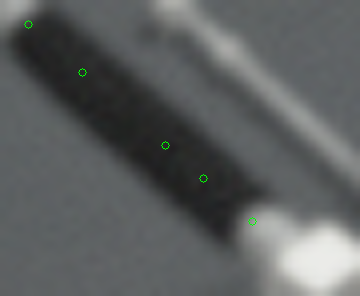

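The tip bore moved about 0.5 px, consistent with 2–2.6 mm. The pull is now 18.4 N, about 14 N tangential, so it is full. Estimates are 123 mm (vision) and 129 mm (TCP). I'll add a last 2 mm to centre it in the band, then let it settle.

>>> apply_moves:
  commands:
    - {"tx": 0.13, "ty": 0, "tz": -0.15, "wx": 0, "wy": 0, "wz": 0, "grip": 255}
    - {"tx": 0, "ty": 0, "tz": 0, "wx": 0, "wy": 0, "wz": 0, "grip": 255}
    - {"tx": 0, "ty": 0, "tz": 0, "wx": 0, "wy": 0, "wz": 0, "grip": 255}
    - {"tx": 0, "ty": 0, "tz": 0, "wx": 0, "wy": 0, "wz": 0, "grip": 255}
    - {"tx": 0, "ty": 0, "tz": 0, "wx": 0, "wy": 0, "wz": 0, "grip": 255}
    - {"tx": 0, "ty": 0, "tz": 0, "wx": 0, "wy": 0, "wz": 0, "grip": 255}
    - {"tx": 0, "ty": 0, "tz": 0, "wx": 0, "wy": 0, "wz": 0, "grip": 255}
    - {"tx": 0, "ty": 0, "tz": 0, "wx": 0, "wy": 0, "wz": 0, "grip": 255}

```text
clock: 15.88
position: [553.2, -159.5, 203.3]
tcp_rot: [-3.139, 0.009, 0.346]
ft_force: [3.2, -7.1, -19.9]
finger_gap: 24.2
```

```bash
python3 - <<'E'
from bench import manip
import numpy as np
o=manip.get_obs();print(np.linalg.norm(o["position"]-[500.5,-178.8,85.5]),o["ft_force"],np.abs(o["qd"]).max())
print(manip.hand_in())
E
```

```text
130.5076770719612 [  3.18605186  -7.07248473 -19.9017311 ] 0.0013471632162266921
the job is handed in; nothing more can be done
None
```

I pinched the grip about 225 mm from the pivot and pulled the lever up four clicks from notch 0. I then pulled a little further to clear the pawl and handed the job in at about 16 s with the hand still holding the lever.

| Click | Pull before → after (N) | Grip travel by TCP (mm) |
|---|---|---|
| 1 | 12.2 → 7.4 | 33 |
| 2 | 14.6 → 5.6 | 62 |
| 3 | 17.1 → 7.9 | 93 |
| 4 | 18.8 → 11.4 | 122 |

- **Last readings:** the TCP had moved 130.5 mm from the start, inside the 115–141 mm band. The vertical pull was 19.9 N, and the arm was at rest.
- **Measurements that disagreed:** two 129 mm TCP readings earlier, the camera put the lever tip at only about 123 mm, to within about 4 mm. I put the gap down to pad give at the start of the pull. Both figures are inside the band, and I moved about 2 mm further after that picture without taking another.
- **Pull above the stated value:** it reads higher than the stated 8–12 N plus 1–3 N, probably from friction as the grip swivels in the pads. I could not measure the force of the pawl on the sector directly.
- **Loose parts:** none looked moved in the later pictures, but I did not measure their positions again.

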